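# Load the board tester and start the test

### The arm

A 6-joint arm with a two-finger parallel gripper is mounted at the origin on the work surface. World frame = base frame: x ahead of the robot, y to its left, z up, the work surface at z = 0. Lengths are in m, angles in degrees, forces in N, time in s.
With the tool pointing down it reaches from about 0.375 to 0.9 m from the base axis. Payload 3.1 kg.
Tool frame: the origin (TCP) lies at the very end of the fingers, on their centre line; the grasp point (between the pads) lies 19 mm behind it; z points along the fingers, y is the direction in which the jaws open and shut (so a half turn about z gives the same grasp; the last joint's range is limited). The gripper opens to 87 mm and grips with 3 to 60 N. Pads are 19 mm wide; open, the fingers measure 117 mm over their backs; the gripper's body (75 mm by 190 mm) begins 51 mm behind the grasp point.
Start: joints at [64.028, 30.224, 82.088, -0, 67.689, -10.227], TCP at [0.17, 0.602, 0.223] pointing down, gripper open.
Joint ranges: [-176.69, 176.69], [-43.24, 126.21], [12.49, 139.97], [-82, 262], [0, 151.66], [-163.58, 163.58]. Speed limits (degrees/s): [159.86, 159.86, 180, 180, 180, 180].

### API

Orientations are given as a 3x3 rotation matrix whose columns are the frame's x, y, z axes.
In Python, from rig import bot gives the robot as it stands. The module is installed in compiled form; this text tells all that it offers.
- The arm moves only by the tool play_rows, never from a script. Its argument "targets" is a list of rows, each a list of 7 numbers: the closure, from 0 (fully open) to 1 (shut), then the shift along the world's x, y, z in m, then the turn, a rotation vector about the world's x, y, z in rad. A call has 1 to 12 rows; each row shifts and turns the commanded pose from where the row before left it; what a row does not reach is not made up. A row lasts 1/8 s, in which the tool goes at most 62.5 mm and 10.7 degrees, less where a joint would pass 70% of its speed; a pose out of reach is approached as far as the arm can. A call with a gripper value outside its range is refused whole. The fingers move at their own pace and stop on an object; the grip force is fixed at half the most. Time passes only in rows, so rows that do not move let the fingers close. It gives the time, the measured TCP pose, the force and the opening at its end, in the units of the state.
- bot.read_state(): the state, without advancing time (a new reading comes with each control period).
- bot.capture(name): name is "side" or "top" or "wrist"; returns the picture (480x640x3 uint8, blue, green, red); there is no depth.
- bot.get_calibration(name): a dict with "fx", "fy", "cx", "cy" (pixels), "R" (3x3) and "t" (3): a world point X has camera coordinates R X + t. Camera axes: x right, y down, z forward; pixel columns grow to the right and rows downward; lengths in m; the calibration is good to about 2 mm. The wrist camera is an equidistant fisheye: a pixel r from the principal point sees the ray r / f radians off the axis. A picture is of the moment at which its call begins: read the wrist's pose just before it. get_calibration takes no time and is no camera call; for the wrist camera it gives the pose at the moment of the call.
- bot.hand_in(): hands the job in, once; it reports no verdict.
The state is a dict: "time_s": time; "joint_positions": joint angles; "qvel": joint speeds; "tau": joint torques, N m; "position": TCP position; "tcp_rot": TCP orientation; "force": force on the tool from outside, world axes, zero at the start; "moment": the same for the moment, N m; "opening": opening from 0.0 (shut) to 1.0 (fully open).
Only numpy, scipy, OpenCV 4.12 (cv2) and the standard library are available. Lean on these libraries where they do the work, as an engineer would, in place of code of your own. Each camera call takes 0.05 s, during which the arm holds its last target. There are 200 camera calls.

### The job

Start a test on the white board tester, using only pushes of the fingertips: push the carrier with the circuit board fully home, then swing the hinged cover right down shut, and only then press the start button all the way in and let it come back out. Do not touch the circuit board itself, and leave the other things on the bench where they are.

Things in the scene. Friction and masses are not known exactly. Their poses are not given: they have to be found in the camera images.
- tester: White instrument, 220 mm deep (x) by 260 mm wide (y), top 85 mm above the bench, fixed. Origin: centre of its underside; x points to its rear, y to its left, z up. Left part (y -50 to 130 mm): open-topped bay with carrier and cover, level deck behind it (x over 50 mm). Right part (y -130 to -50 mm): console, start button near its front, black display box at its rear (x over 28 mm), 111 mm high.
- carrier (a joint): How far the carrier stands out of the front of the tester, m: 0 = fully home, 0.1 = stop. It slides out along the tester's -x axis; it starts 50 to 90 mm out. About 2 N of friction, stays where it is left.
- carrier_front (a point): Centre of the outer face of the carrier's aluminium front plate, 42 mm above the bench. The plate is upright, 8 mm thick, 180 mm wide, from 4 to 80 mm above the bench, and faces the tester's -x; it moves with the carrier. At home the plate lies against the tester's front and this point is at tester x = -118, y = +40 mm.
- cover (a joint): Opening angle of the grey cover, rad: 0 = shut and level, 1.4 = stop. It starts at 0.95 to 1.3 and stays at any angle (a stiff hinge: a push of about 1 to 4 N near the free edge moves it).
- cover_hinge (a point): Middle of the cover's hinge line, along the tester's y axis at tester x = +50, y = +40 mm, 86 mm above the bench. Shut, the cover is a level plate 8 mm thick, 172 mm wide, reaching 155 mm from the hinge towards the tester's front, underside at hinge height. It opens by its front edge rising; its outer (upper) face then looks up and to the rear.
- cover_edge (a point): Middle of the cover's free edge, at its outer (upper) face: 155 mm from the hinge line along the plate and 8 mm out from it; it moves with the cover. Shut, it is 94 mm above the bench at tester x = -105 mm.
- start (a joint): Travel of the start button, m: 0 = out, 0.006 = fully in (about 5 N, springs back).
- start_top (a point): Middle of the top of the start button, a grey round push button 28 mm across in a black housing on the console, at tester x = -55, y = -90 mm, 107 mm above the bench; it is pressed straight down and travels 6 mm.
- board: Green circuit board 100 by 78 by 3 mm with parts up to 14 mm high, clipped in a nest on the carrier floor, moving with it. Do not touch. Origin: centre of its underside, 33 mm above the bench and 103 mm behind carrier_front.
- spool: Steel solder spool standing on its end, 56 mm across, 46 mm high, to the right of the tester. Leave alone. Origin: centre of its underside.
- flux: Small amber bottle, 32 mm across, 70 mm high, to the left of the tester. Leave alone. Origin: centre of its underside.
- tape: Small roll of yellow tape lying on the tester's rear deck, 42 mm across, 16 mm high. Leave alone. Origin: centre of its underside.
- driver: Screwdriver with a black handle, 160 mm long, lying in front of the tester, to the left of the carrier. Leave alone. Origin: about the middle of its length, on the bench.
- meter: Hand multimeter lying on its back, 170 by 85 by 47 mm. Leave alone. Origin: centre of its underside.
- heatsink: Aluminium heat sink with fins, 50 by 40 by 30 mm. Leave alone. Origin: centre of its underside.
- pot: Black plastic pot, 76 mm across, 75 mm high. Leave alone. Origin: centre of its underside.

How it is judged:
By the outcome, as a careful person would: the job done as asked, in the order asked, and still so for the second after the job is handed in, with the robot touching nothing.
It also fails if it takes over 59 s, if anything falls off the work surface, if the arm or the gripper's body presses on something with over 40 N, if the wrist force passes 120 N, or if a joint passes its speed limit or range.

## Working session

There is one attempt and no reset: what is moved stays moved. The work goes in short steps, Python scripts to look and compute and a tool call to move; the robot and the scene stay as the last step left them, time stands still between calls to the robot, and variables do not carry over. Pictures are saved under pics/ and viewed, about 8 in all and at most 12, crops included, and the job is handed in when it is done.

Besides the shell and the picture viewer there is one more tool, called as name(argument=value, ...), one argument or row to a line, values as JSON. play_rows: Moves the arm, as the interface text tells. Its arguments: {"type":"object","properties":{"targets":{"type":"array","items":{"type":"array","items":{"type":"number"}}}},"required":["targets"]}

```bash
mkdir -p pics
python3 - <<'E'
from rig import bot
import cv2
for n in("side","top"):
    cv2.imwrite(f"pics/{n}0.png",bot.capture(n)); c=bot.get_calibration(n); print(n,c)
s=bot.read_state(); print(s["time_s"],s["position"],s["tcp_rot"],s["force"])
E
```

```text
side {'fx': 496.9259216985182, 'fy': 496.9259216985182, 'cx': 315.2818880150112, 'cy': 240.32882162577602, 'R': array([[ 0.96308227, -0.26901029, -0.01029619],
       [-0.21112424, -0.73100906, -0.64888544],
       [ 0.16703025,  0.62710384, -0.76081645]]), 't': array([-0.55328918,  0.18412415,  1.19780395])}
top {'fx': 465.8117922232485, 'fy': 465.8117922232485, 'cx': 318.2738047887148, 'cy': 239.9150891772468, 'R': array([[ 0.01477394, -0.99945742, -0.02943788],
       [-0.98616471, -0.0097033 , -0.16548417],
       [ 0.16510874,  0.03147546, -0.985773  ]]), 't': array([0.00607577, 0.58564008, 1.04023547])}
0.1 [0.16926358 0.60095757 0.22166427] [[-9.62468635e-01  2.71391525e-01 -8.75634912e-04]
 [ 2.71392692e-01  9.62467095e-01 -1.75984918e-03]
 [ 3.65161638e-04 -1.93144055e-03 -9.99998068e-01]] [ 0.91465901 -0.68354501 -0.83923554]
```

View pics/top0.png

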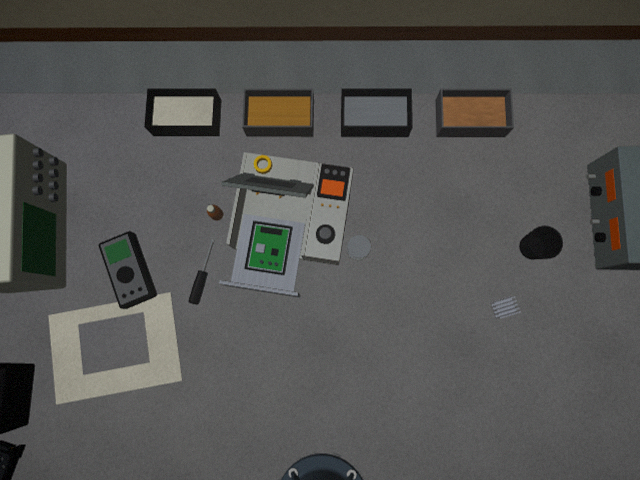

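View pics/side0.png

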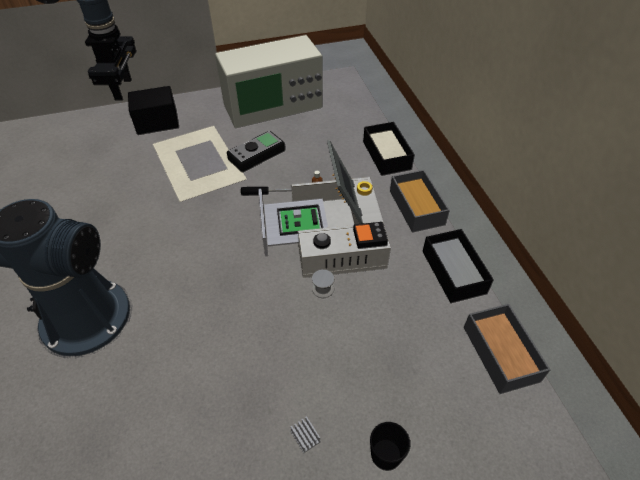

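The top view shows the tester at about (290,210), the carrier plate's top edge running (221,284)–(299,293), the button at (325,233), the tape at (262,163) and the cover seen nearly edge-on. The side view agrees: button at (321,240), plate at (264,222), cover edge near (330,143). Next I'll take enlarged crops.

Run:
```python
import cv2
a=cv2.imread("pics/top0.png")[145:305,190:380]; cv2.imwrite("pics/topc.png",cv2.resize(a,None,fx=4,fy=3.75,interpolation=cv2.INTER_CUBIC))
b=cv2.imread("pics/side0.png")[135:285,235:410]; cv2.imwrite("pics/sidec.png",cv2.resize(b,None,fx=4,fy=4,interpolation=cv2.INTER_CUBIC))
```

```text
(no output)
```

View pics/topc.png

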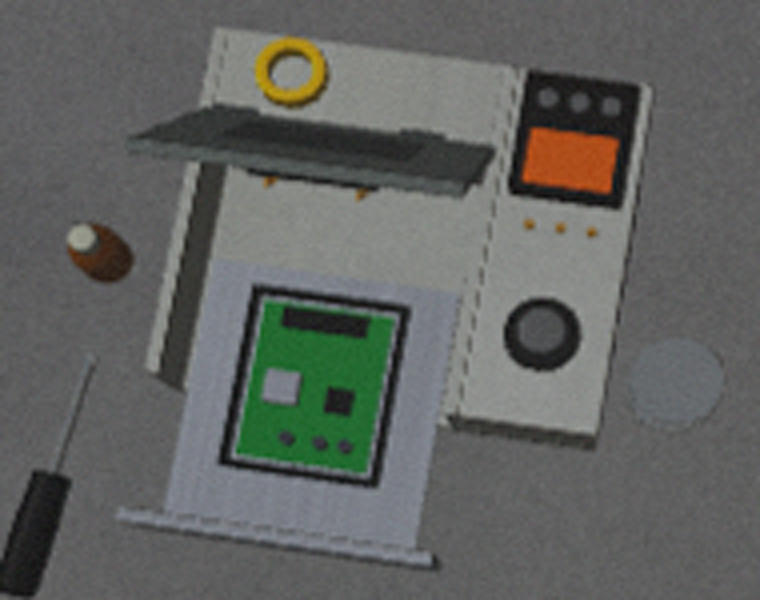

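View pics/sidec.png

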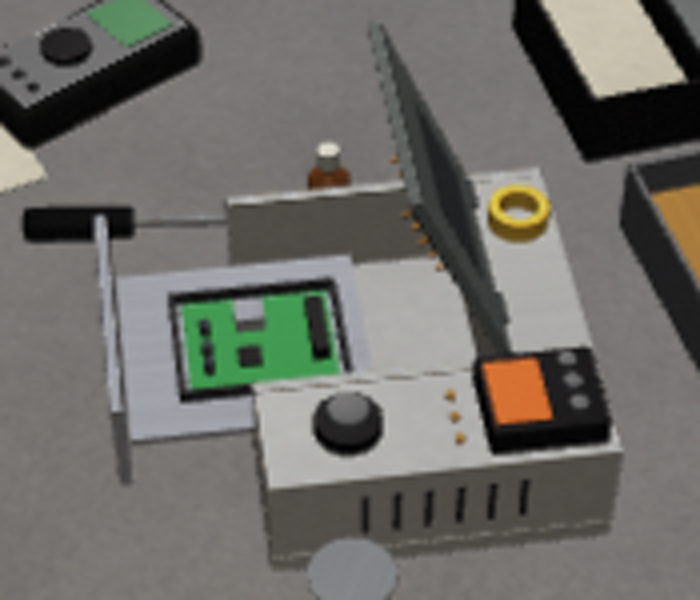

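```bash
cat > h.py <<'E'
import numpy as np
from rig import bot
C={n:bot.get_calibration(n) for n in("side","top")}
T=lambda x,y:("top",190+x/4,145+y/3.75)
S=lambda x,y:("side",235+x/4,135+y/4)
def ray(p):
    n,u,v=p;c=C[n];R,t=np.array(c["R"]),np.array(c["t"])
    return -R.T@t, R.T@np.array([(u-c["cx"])/c["fx"],(v-c["cy"])/c["fy"],1])
def onz(p,z):
    o,d=ray(p); return o+d*(z-o[2])/d[2]
def tri(p,q):
    o,d=ray(p);o2,d2=ray(q)
    s=np.linalg.lstsq(np.c_[d,-d2],o2-o,rcond=None)[0]
    a,b=o+s[0]*d,o2+s[1]*d2; return (a+b)/2,np.linalg.norm(a-b)
E
python3 - <<'E'
from h import *
np.set_printoptions(precision=4,suppress=True)
w={}
for k,p,z,l in [("RL",T(215,28),.085,(.11,.13)),("FR",T(598,432),.085,(-.11,-.13)),("RR",T(650,85),.085,(.11,-.13)),("FL",T(148,370),.085,(-.11,.13)),("btn",T(541,328),.107,(-.055,-.09)),("btnS",S(349,405),.107,(-.055,-.09)),("FRs",S(272,489),.085,(-.11,-.13)),("RRs",S(622,450),.085,(.11,-.13)),("FLs",S(228,200),.085,(-.11,.13)),("RLs",S(540,169),.085,(.11,.13))]:
    w[k]=(onz(p,z)[:2],np.array(l)); print(k,w[k][0])
A=np.array([v[0] for v in w.values()]);L=np.array([v[1] for v in w.values()])
ca,cl=A.mean(0),L.mean(0);a,l=A-ca,L-cl
th=np.arctan2((l[:,0]*a[:,1]-l[:,1]*a[:,0]).sum(),(l*a).sum())
R=np.array([[np.cos(th),-np.sin(th)],[np.sin(th),np.cos(th)]]);o=ca-R@cl
print("yaw",np.degrees(th),"origin",o);print(dict(zip(w,((A-o)@R-L).round(4).tolist())))
loc=lambda X:np.r_[R.T@(X[:2]-o),X[2:]]
for n,p in [("plL",T(120,520)),("plR",T(433,565)),("plLs",S(100,217)),("plRs",S(115,410))]: X=onz(p,.08);print(n,X,loc(X))
for n,p,q in[("covR",T(468,185),S(415,205)),("covL",T(132,145),S(377,25))]:
    X,e=tri(p,q);l=loc(X);print(n,X,l,e,"ang",np.arctan2(l[2]-.086,.05-l[0])-np.arctan2(.008,.155), np.hypot(l[2]-.086,.05-l[0]))
for n,p,z in[("tape",T(291,72),.101),("flux",T(82,238),.07),("spool",T(676,383),.046),("drv tip",T(92,355),.01),("drv handle top",T(55,472),.02),("drv end",T(15,590),.02)]:X=onz(p,z);print(n,X,loc(X))
E
```

```text
RL [0.7856 0.19  ]
FR [ 0.5339 -0.0361]
RR [ 0.7498 -0.0646]
FL [0.5688 0.2193]
btn [ 0.5927 -0.0038]
btnS [ 0.5931 -0.0008]
FRs [ 0.5351 -0.0341]
RRs [ 0.749  -0.0639]
FLs [0.5703 0.2198]
RLs [0.7865 0.1895]
yaw -7.974782460709275 origin [0.6599 0.0778]
{'RL': [-0.001, -0.0015], 'FR': [0.001, -0.0003], 'RR': [-0.0012, 0.0014], 'FL': [0.0002, -0.0026], 'btn': [-0.0002, -0.0001], 'btnS': [-0.0002, 0.0029], 'FRs': [0.0019, 0.0019], 'RRs': [-0.0021, 0.002], 'FLs': [0.0016, -0.0018], 'RLs': [-0.0001, -0.0019]}
plL [0.4784 0.2319 0.08  ] [-0.2011  0.1274  0.08  ]
plR [0.4539 0.0551 0.08  ] [-0.2008 -0.0511  0.08  ]
plLs [0.4829 0.2332 0.08  ] [-0.1968  0.1293  0.08  ]
plRs [0.4571 0.0586 0.08  ] [-0.1981 -0.0472  0.08  ]
covR [0.6438 0.0311 0.2327] [-0.0095 -0.0485  0.2327] 0.003648298757346502 ang 1.1339740882881186 0.1582632705677273
covL [0.6687 0.1999 0.2281] [-0.0082  0.1222  0.2281] 0.0018407854708429956 ang 1.130352114268961 0.15351566852802012
tape [0.7518 0.1417 0.101 ] [0.0821 0.076  0.101 ]
flux [0.654  0.2654 0.07  ] [-0.0319  0.185   0.07  ]
spool [ 0.5699 -0.0819  0.046 ] [-0.067  -0.1707  0.046 ]
drv tip [0.5901 0.2715 0.01  ] [-0.0959  0.1821  0.01  ]
drv handle top [0.5126 0.2871 0.02  ] [-0.1749  0.1869  0.02  ]
drv end [0.4377 0.3068 0.02  ] [-0.2518  0.196   0.02  ]
```

Everything fits to within 2–3 mm: tester yaw is -8° with origin (0.660, 0.078), the carrier is about 82 mm out, and the cover is at about 1.13 rad. I'll close the fingers and move in front of the plate.

play_rows(
  targets=[
    [1,0.0215,-0.0376,0,0,0,0.01125],
    [1,0.0215,-0.0376,0,0,0,0.01125],
    [1,0.0215,-0.0376,0,0,0,0.01125],
    [1,0.0215,-0.0376,0,0,0,0.01125],
    [1,0.0215,-0.0376,0,0,0,0.01125],
    [1,0.0215,-0.0376,0,0,0,0.01125],
    [1,0.0215,-0.0376,0,0,0,0.01125],
    [1,0.0215,-0.0376,0,0,0,0.01125],
    [1,0.0215,-0.0376,0,0,0,0.01125],
    [1,0.0215,-0.0376,0,0,0,0.01125],
    [1,0.0215,-0.0376,0,0,0,0.01125],
    [1,0.0215,-0.0376,0,0,0,0.01125],
  ],
)

```text
time_s: 1.6
position: [0.4279, 0.149, 0.2224]
tcp_rot: [[-0.99, 0.139, -0.0], [0.139, 0.99, 0.0], [0.0, 0.0, -1.0]]
force: [-0.1, 0.4, 0.4]
opening: 0.006
```

play_rows(
  targets=[
    [1,0,0,-0.04,0,0,0],
    [1,0,0,-0.05,0,0,0],
    [1,0,0,-0.05,0,0,0],
    [1,0,0,-0.0375,0,0,0],
    [1,0,0,0,0,0,0],
    [1,0.0099,-0.0014,0,0,0,0],
    [1,0.0099,-0.0014,0,0,0,0],
    [1,0.0099,-0.0014,0,0,0,0],
    [1,0.0099,-0.0014,0,0,0,0],
    [1,0.0099,-0.0014,0,0,0,0],
  ],
)

```text
time_s: 2.85
position: [0.4772, 0.1432, 0.0454]
tcp_rot: [[-0.99, 0.139, -0.001], [0.139, 0.99, -0.0], [0.001, -0.0, -1.0]]
force: [-2.7, 1.1, 0.8]
opening: 0.002
```

play_rows(
  targets=[
    [1,0.0099,-0.0014,0,0,0,0],
    [1,0.0099,-0.0014,0,0,0,0],
    [1,0.0099,-0.0014,0,0,0,0],
    [1,0.0099,-0.0014,0,0,0,0],
    [1,0.005,-0.0007,0,0,0,0],
    [1,0.005,-0.0007,0,0,0,0],
    [1,0,0,0,0,0,0],
  ],
)

```text
time_s: 3.72
position: [0.5278, 0.1363, 0.045]
tcp_rot: [[-0.99, 0.139, 0.002], [0.139, 0.99, 0.0], [-0.002, 0.0, -1.0]]
force: [0.8, 0.1, 0.4]
opening: 0.007
```

play_rows(
  targets=[
    [1,0.003,-0.0004,0,0,0,0],
    [1,0.003,-0.0004,0,0,0,0],
    [1,0.002,-0.0003,0,0,0,0],
    [1,0,0,0,0,0,0],
  ],
)

```text
time_s: 4.22
position: [0.5351, 0.1352, 0.045]
tcp_rot: [[-0.99, 0.139, 0.001], [0.139, 0.99, 0.0], [-0.001, 0.0, -1.0]]
force: [-0.2, -0.1, -0.2]
opening: 0.004
```

play_rows(
  targets=[
    [1,0.002,-0.0003,0,0,0,0],
    [1,0.001,-0.0001,0,0,0,0],
    [1,0,0,0,0,0,0],
  ],
)

```text
time_s: 4.6
position: [0.5372, 0.1349, 0.045]
tcp_rot: [[-0.99, 0.139, -0.001], [0.139, 0.99, 0.0], [0.001, -0.0, -1.0]]
force: [-3.1, 0.9, 1.8]
opening: 0.003
```

play_rows(
  targets=[
    [1,0.002,-0.0003,0,0,0,0],
    [1,0,0,0,0,0,0],
  ],
)

```text
time_s: 4.85
position: [0.5371, 0.1349, 0.0449]
tcp_rot: [[-0.99, 0.139, -0.005], [0.139, 0.99, 0.0], [0.005, -0.0, -1.0]]
force: [-6.1, 1.3, 5.2]
opening: 0.006
```

play_rows(
  targets=[
    [1,0.002,-0.0003,0,0,0,0],
    [1,0,0,0,0,0,0],
  ],
)

```text
time_s: 5.1
position: [0.537, 0.1349, 0.0449]
tcp_rot: [[-0.99, 0.139, -0.009], [0.139, 0.99, 0.0], [0.009, -0.001, -1.0]]
force: [-8.7, 3.0, 8.0]
opening: 0.008
```

play_rows(
  targets=[
    [1,-0.025,0.0035,0,0,0,0],
    [1,-0.025,0.0035,0,0,0,0],
    [1,0,0,0.05,0,0,0],
    [1,0,0,0.055,0,0,0],
    [1,0,0,0.055,0,0,0],
    [1,0,0,0.055,0,0,0],
    [1,0,0,0.05,0,0,0],
    [1,0,0,0,0,0,0],
  ],
)

```text
time_s: 6.1
position: [0.4958, 0.1412, 0.3152]
tcp_rot: [[-0.99, 0.139, 0.014], [0.139, 0.99, 0.0], [-0.014, 0.002, -1.0]]
force: [0.2, -0.8, -0.6]
opening: 0.006
```

Run:
```python
from rig import bot
import cv2
a=bot.capture("top");b=bot.capture("side")
a=cv2.resize(a[145:305,190:380],(400,340),interpolation=cv2.INTER_CUBIC);b=cv2.resize(b[120:285,235:410],(400,340),interpolation=cv2.INTER_CUBIC)
cv2.imwrite("pics/c1.png",cv2.hconcat([a,b]))
```

```text
(no output)
```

View pics/c1.png

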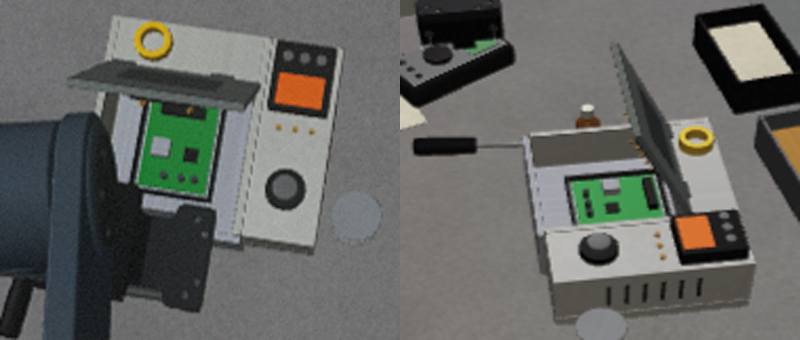

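Image check: the carrier plate now lies against the tester's front, at side-crop (540,270), and the other objects are unmoved. Next I'll go over and behind the cover.

play_rows(
  targets=[
    [1,0.034,-0.0048,0,0,0,0],
    [1,0.034,-0.0048,0,0,0,0],
    [1,0.034,-0.0048,0,0,0,0],
    [1,0.034,-0.0048,0,0,0,0],
    [1,0.034,-0.0048,0,0,0,0],
    [1,0.034,-0.0048,0,0,0,0],
    [1,0,0,-0.03,0,0,0],
    [1,0,0,-0.04,0,0,0],
    [1,0,0,-0.025,0,0,0],
    [1,0,0,0,0,0,0],
  ],
)

```text
time_s: 7.45
position: [0.693, 0.1122, 0.2096]
tcp_rot: [[-0.99, 0.14, -0.01], [0.14, 0.99, -0.0], [0.01, -0.002, -1.0]]
force: [0.3, -0.2, 0.8]
opening: 0.004
```

play_rows(
  targets=[
    [1,-0.0119,0.0017,0.0015,0,0,0],
    [1,-0.0119,0.0017,0.0015,0,0,0],
    [1,-0.0119,0.0017,-0.0067,0,0,0],
    [1,-0.0119,0.0017,-0.0067,0,0,0],
    [1,-0.0103,0.0014,-0.009,0,0,0],
    [1,-0.0103,0.0014,-0.009,0,0,0],
    [1,0,0,0,0,0,0],
  ],
)

```text
time_s: 8.32
position: [0.6257, 0.1223, 0.1858]
tcp_rot: [[-0.99, 0.139, -0.003], [0.139, 0.99, 0.0], [0.003, -0.0, -1.0]]
force: [-0.8, 0.0, 0.6]
opening: 0.006
```

play_rows(
  targets=[
    [1,-0.0084,0.0012,-0.0109,0,0,0],
    [1,-0.0084,0.0012,-0.0109,0,0,0],
    [1,-0.006,0.0008,-0.0124,0,0,0],
    [1,-0.006,0.0008,-0.0124,0,0,0],
    [1,0,0,0,0,0,0],
  ],
)

```text
time_s: 8.95
position: [0.5969, 0.126, 0.1382]
tcp_rot: [[-0.99, 0.139, -0.004], [0.139, 0.99, -0.0], [0.004, -0.001, -1.0]]
force: [0.0, -0.5, 0.2]
opening: 0.003
```

play_rows(
  targets=[
    [1,-0.003,0.0004,-0.011,0,0,0],
    [1,-0.003,0.0004,-0.011,0,0,0],
    [1,-0.002,0.0003,-0.01,0,0,0],
    [1,-0.001,0,-0.009,0,0,0],
    [1,0,0,0,0,0,0],
  ],
)

```text
time_s: 9.57
position: [0.5885, 0.127, 0.0979]
tcp_rot: [[-0.99, 0.139, -0.003], [0.139, 0.99, -0.0], [0.003, -0.001, -1.0]]
force: [-0.5, -0.0, -0.3]
opening: 0.005
```

play_rows(
  targets=[
    [1,0,0,-0.003,0,0,0],
    [1,0,0,-0.003,0,0,0],
    [1,0,0,0,0,0,0],
  ],
)

```text
time_s: 9.95
position: [0.5892, 0.1271, 0.0944]
tcp_rot: [[-0.99, 0.139, -0.001], [0.139, 0.99, -0.0], [0.001, -0.0, -1.0]]
force: [-1.9, 0.7, 7.9]
opening: 0.007
```

play_rows(
  targets=[
    [1,0,0,-0.003,0,0,0],
    [1,0,0,0,0,0,0],
  ],
)

```text
time_s: 10.2
position: [0.5893, 0.1271, 0.0941]
tcp_rot: [[-0.99, 0.139, 0.0], [0.139, 0.99, -0.0], [-0.0, -0.0, -1.0]]
force: [-8.1, -0.7, 23.4]
opening: 0.002
```

play_rows(
  targets=[
    [1,0,0,0.02,0,0,0],
    [1,0,0,0.05,0,0,0],
    [1,0.0,-0.043,0.04,0,0,0],
    [1,0.0,-0.043,0,0,0,0],
    [1,0.0,-0.043,0,0,0,0],
    [1,0,0,0,0,0,0],
  ],
)

```text
time_s: 10.95
position: [0.59, -0.0048, 0.2004]
tcp_rot: [[-0.99, 0.144, 0.001], [0.144, 0.99, -0.001], [-0.001, -0.001, -1.0]]
force: [-0.2, 0.2, -0.7]
opening: 0.007
```

Run:
```python
from rig import bot
import cv2
a=bot.capture("top");b=bot.capture("side")
a=cv2.resize(a[145:305,190:380],(400,340),interpolation=cv2.INTER_CUBIC);b=cv2.resize(b[120:285,235:410],(400,340),interpolation=cv2.INTER_CUBIC)
cv2.imwrite("pics/c2.png",cv2.hconcat([a,b]))
```

```text
(no output)
```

View pics/c2.png

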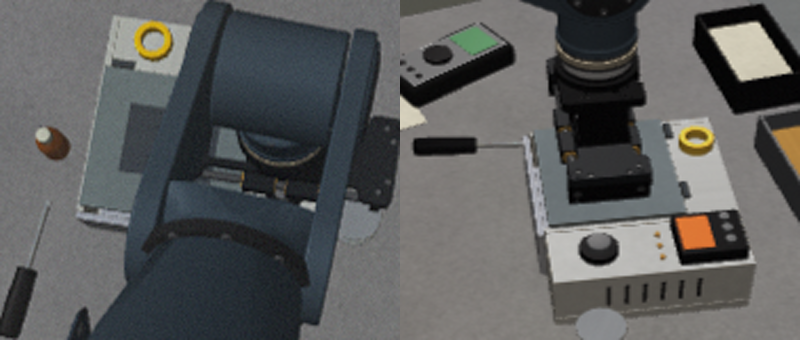

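The cover lies flat: the tip stopped at z = 0.094 with 23 N. Plate, tape and flux are in place. Now the button.

play_rows(
  targets=[
    [1,0.003,0.0015,-0.04,0,0,0],
    [1,0,0,-0.035,0,0,0],
    [1,0,0,-0.014,0,0,0],
    [1,0,0,-0.004,0,0,0],
    [1,0,0,0,0,0,0],
  ],
)

```text
time_s: 11.68
position: [0.5932, 0.0001, 0.1078]
tcp_rot: [[-0.99, 0.139, 0.001], [0.139, 0.99, -0.0], [-0.001, 0.0, -1.0]]
force: [-0.1, 0.6, -0.1]
opening: 0.006
```

play_rows(
  targets=[
    [1,0,0,-0.002,0,0,0],
    [1,0,0,-0.002,0,0,0],
    [1,0,0,-0.002,0,0,0],
    [1,0,0,0,0,0,0],
  ],
)

```text
time_s: 12.18
position: [0.5939, -0.0004, 0.1018]
tcp_rot: [[-0.99, 0.14, 0.003], [0.14, 0.99, -0.0], [-0.003, 0.0, -1.0]]
force: [1.2, 1.1, 5.0]
opening: 0.01
```

play_rows(
  targets=[
    [1,0,0,-0.002,0,0,0],
    [1,0,0,-0.002,0,0,0],
    [1,0,0,0,0,0,0],
  ],
)

```text
time_s: 12.55
position: [0.594, -0.0004, 0.1011]
tcp_rot: [[-0.99, 0.139, 0.004], [0.139, 0.99, -0.001], [-0.004, -0.0, -1.0]]
force: [-4.1, 2.7, 23.6]
opening: 0.004
```

play_rows(
  targets=[
    [1,0,0,-0.002,0,0,0],
    [1,0,0,0,0,0,0],
  ],
)

```text
time_s: 12.8
position: [0.5941, -0.0004, 0.1008]
tcp_rot: [[-0.99, 0.139, 0.005], [0.139, 0.99, -0.001], [-0.005, -0.0, -1.0]]
force: [-7.1, 2.4, 34.5]
opening: 0.003
```

The button bottomed at z = 0.101, a full 6 mm of travel. I'll release it and back away.

play_rows(
  targets=[
    [1,0,0,0.006,0,0,0],
    [1,0,0,0.012,0,0,0],
    [1,0,0,0.05,0,0,0],
    [1,0,0,0.055,0,0,0],
    [1,0,0,0.05,0,0,0],
    [1,-0.02,0.05,0,0,0,0],
    [1,-0.02,0.05,0,0,0,0],
    [1,-0.02,0.05,0,0,0,0],
    [1,-0.03,0.05,0,0,0,0],
    [1,-0.03,0.05,0,0,0,0],
    [1,-0.03,0.05,0,0,0,0],
    [1,0,0,0,0,0,0],
  ],
)

```text
time_s: 14.3
position: [0.4391, 0.3017, 0.2672]
tcp_rot: [[-0.991, 0.133, -0.004], [0.133, 0.991, -0.001], [0.004, -0.002, -1.0]]
force: [0.3, -0.5, -0.1]
opening: 0.006
```

Run:
```python
from rig import bot
import cv2
a=bot.capture("top");b=bot.capture("side")
a=cv2.resize(a[145:305,190:380],(400,340),interpolation=cv2.INTER_CUBIC);b=cv2.resize(b[120:285,235:410],(400,340),interpolation=cv2.INTER_CUBIC)
cv2.imwrite("pics/c3.png",cv2.hconcat([a,b])); s=bot.read_state(); print(s["position"],s["force"])
```

```text
[0.4419276  0.29936456 0.26743914] [ 0.23501555 -0.39054353 -0.85339276]
```

View pics/c3.png

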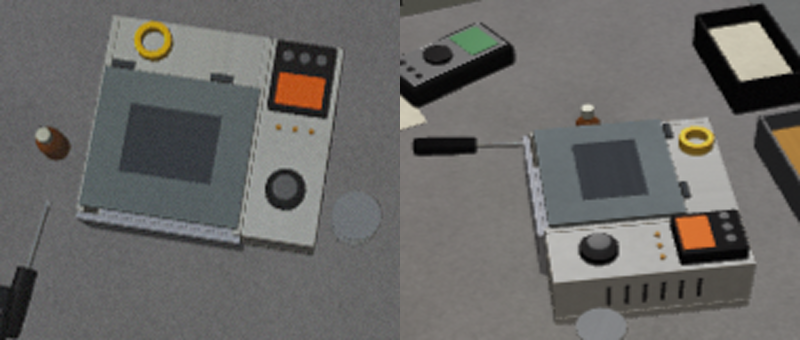

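The carrier is home, the cover is shut, the button is back out and everything else is in place. Handing in.

```bash
python3 -c "
from rig import bot
print(bot.hand_in())"
```

```text
the job is handed in; nothing more can be done
None
```

The test was started as asked, in the order asked, using only pushes with the closed fingertips, and the job was handed in at about 14.4 s. `hand_in()` reports no verdict.

| Step | How it ended | Force |
|---|---|---|
| Carrier pushed in about 82 mm | Stopped moving against the tester's front | up to about 9 N |
| Cover swung shut from about 1.13 rad | Tip stopped at z = 0.094 m, the height given for the shut cover | 23 N |
| Start button pressed, then released | Bottomed at z = 0.101 m, its full 6 mm travel | 34 N |

The last pictures show the carrier plate flush with the front, the cover flat and the button back out. The spool, flux, tape and driver look unmoved, as does the part of the meter in view; the heat sink and pot were outside the last crops, but the arm never went near them. The arm stood clear, with only sensor noise on its force reading (under 1 N). No checks failed or disagreed.

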